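# Nest a lidded sample cup in the mixer and hold the mixer down

## Task

Run the sample in the touch-to-run mixer: set the open metal cup upright into the holder on top of the mixer, then nest the lidded cup, kept upright throughout, fully down inside the open one. Then push down on the lidded cup until the spring-loaded holder has sunk 6 mm, within 2 mm, so that its round collar is level with the top of the little steel post in front of it, and never push it down to its end stop at 12 mm. Keep it at that depth for at least two seconds and finish still holding it down, without letting go, leaving the bottles and the beaker where they stand.

Things in the scene. Friction and masses are not known exactly. Their poses are not given: they have to be found in the camera images.
- mixer: White bench mixer fixed to the worktop, 140 x 150 x 70 mm high; origin under its centre, -x side is the front panel with the dial. A black holder stands above the centre of its top, a steel post 11 mm thick in front of the holder. A tall cabinet stands on the worktop behind it, from about x = 0.63: pass in front of it.
- holder_seat (a point): Centre of the holder's inner floor, where the open cup stands; 94 mm above the worktop unpressed; sinks with the holder, z up. The holder is a black round socket, inside 37 mm across at the floor, 44 at the mouth, 23 mm deep, outside 55. Round its bottom is a collar 80 mm across, 6 mm thick, upper side 2 mm below this point.
- collar_top (a point): Point on the upper side of the holder's collar, at its front edge; moves with the holder; 92 mm above the worktop when not pressed.
- post_top (a point): Centre of the top of the fixed steel gauge post, 50 mm in front of the holder's axis, 86 mm above the worktop: the collar is level with it when the holder is 6 mm down.
- holder (a joint): How far the holder is pressed straight down, in m: 0 at rest, 0.006 wanted, 0.012 end stop. The spring is preloaded: with both cups in it a push of about 3 N starts it, and it needs about 0.5 N more for each mm; it comes back up when released.
- open_cup: Open aluminium cup, 60 mm tall, loose, about 60 g; origin at the centre of its underside, z up. 32 mm across at the foot, widening to 51 mm at 43 mm height, then a straight rim band 58 mm across from 47 to 60 mm height (grip here). Wall 2.5 mm; the inner floor lies 20 mm above the underside. Stands either left or right of the mixer.
- lidded_cup: Cup with the same outside shape as the open one, closed by a fixed flat lid 60 mm across (60 to 68 mm height) with a central round knob 20 mm across (68 to 88 mm height); loose, about 150 g; origin at the centre of its underside, z up. Fully nested, its underside lies 20 mm above the open cup's, with 1.5 mm play all round. Stands on the mixer's other side.
- knob_top (a point): Centre of the top of the lidded cup's knob, 88 mm above its underside.
- amber_bottle: Bystander: amber glass bottle with a cap, 57 mm across and 115 tall; origin at the centre of its underside. To be left alone.
- white_bottle: Bystander: white plastic bottle with a cap, 52 mm across and 98 tall; origin at the centre of its underside. To be left alone.
- beaker: Bystander: squat beaker, 56 mm across and 71 tall; origin at the centre of its underside. To be left alone.
Mind the look-alikes: they are no part of the job. Leave any brown or turquoise look-alike of the open_cup alone.

How it is judged:
By the outcome, as a careful person would: the job done as asked, in the order asked, and still so for the second after the job is handed in, while the arm keeps its last pose, push and grip.
It also fails if it takes over 72 s, if anything falls off the work surface, if the arm or the gripper's body presses on something with over 40 N, if the wrist force passes 120 N, or if a joint passes its speed limit or range.

## Robot

A 6-joint arm with a two-finger parallel gripper is mounted at the origin on a cart in front of the work surface, level with it; the furniture and walls round the work are solid. World frame = base frame: x ahead of the robot, y to its left, z up, the work surface at z = 0. Lengths are in m, angles in rad, forces in N, time in s.
With the tool pointing down it reaches from about 0.375 to 0.9 m from the base axis. Payload 3.1 kg.
Tool frame: the origin (TCP) lies on the centre line of the jaws, within the pads' length; the fingertips stand 14 mm ahead of it and the grasp point (between the pads) lies 5 mm behind it; z points along the fingers, y is the line along which they close (so a half turn about z gives the same grasp; the last joint's range is limited). The gripper opens to 87 mm and grips with 3 to 60 N. Pads are 19 mm wide; open, the fingers measure 117 mm over their backs; the gripper's body (75 mm by 190 mm) begins 51 mm behind the grasp point.
Start: joints at [0.979, 0.527, 1.433, -0, 1.181, -0.178], TCP at [0.251, 0.572, 0.237] pointing down, gripper open.
Joint ranges: [-3.08, 3.08], [-0.75, 2.2], [0.22, 2.44], [-1.43, 4.57], [0, 2.65], [-2.85, 2.85]. Speed limits (rad/s): [2.79, 2.79, 3.14, 3.14, 3.14, 3.14].

## Interface

Orientations are given as a unit quaternion [x, y, z, w].
In Python, from rig import robot gives the robot as it stands.
- The arm moves only by the tool move_arm, never from a script. Its argument "commands" is a list of rows, each an object with "hand": the finger opening in cm, from 0 to 8.7; "travel": the shift along the tool's x, y, z in cm, a list of three; "twist": the turn, a rotation vector about the tool's x, y, z in degrees, a list of three. In form: [{"hand": hand, "travel": [dx, dy, dz], "twist": [wx, wy, wz]}, ...]. A call has 1 to 5 rows; each row shifts and turns the commanded pose from where the row before left it, along the tool's axes as they then stand; what a row does not reach is not made up. A row lasts 1/12 s, in which the tool goes at most 41.7 mm and 7.16 degrees, less where a joint would pass 70% of its speed; a pose out of reach is approached as far as the arm can. A call is refused whole if a number of a shift passes 4.17 or a number of a turn 7.16, either way. A call with a gripper value outside its range is refused whole. The fingers move at their own pace and stop on an object; "force" is the grip in N (left out, the last holds). Time passes only in rows, so rows that do not move let the fingers close. It gives the time, the measured TCP pose, the force, the opening and the grip force at its end, in the units of the state.
- robot.get_obs(): the state, without advancing time (a new reading comes with each control period).
- robot.camera(name): name is "scene" or "top" or "wrist"; returns a dict with "frame" (480x640x3 uint8, red, green, blue), "fov_y" (degrees; the focal length in pixels is half the picture's height over the tangent of half this angle, whatever the lens; pixels are square), "cx", "cy" (the principal point, pixels), "extrinsics" (4x4, takes a point from camera to world coordinates); the wrist camera has in their place "T_tool_cam" (4x4, takes a point from camera to tool coordinates, whose origin is the TCP and whose axes are the flange's). Camera axes: x right, y down, z forward; pixel columns grow to the right and rows downward; lengths in m; the calibration is good to about 2 mm. The wrist camera is an equidistant fisheye: a pixel r from the principal point sees the ray r / f radians off the axis. A picture is of the moment at which its call begins: read the wrist's pose just before it. There is no depth.
- robot.hand_in(): hands the job in; it is judged then, once.
The state is a dict: "time": time; "q": joint angles; "joint_velocities": joint speeds; "joint_torque": joint torques, N m; "position": TCP position; "tool_rot": TCP orientation; "ft_force": force on the tool from outside, world axes, zero at the start; "moment": the same for the moment, N m; "grip_width": finger opening in m; "grip_force": force on a finger pad.
Only numpy, scipy, OpenCV 4.12 (cv2) and the standard library are available. Lean on these libraries where they do the work, as an engineer would, in place of code of your own. Each camera call takes 0.05 s, during which the arm holds its last target. There are 200 camera calls.

## Working session

There is one attempt and no reset: what is moved stays moved. The work goes in short steps, Python scripts to look and compute and a tool call to move; the robot and the scene stay as the last step left them, time stands still between calls to the robot, and variables do not carry over. Pictures are saved under pics/ and viewed, at most 10 in all, crops included, and the job is handed in when it is done.

Besides the shell and the picture viewer there is one more tool, called after "Call:" as name([rows], argument=value, ...), one row to a line, values as JSON. move_arm: Moves the arm, as the interface text tells. Its arguments: {"type":"object","properties":{"commands":{"type":"array"},"force":{"type":"number"}},"required":["commands"]}

```bash
ls; mkdir -p pics; python3 - <<'E'
from rig import robot
import cv2,numpy as np,pickle
o=robot.get_obs();print(o)
d={}
for n in("scene","top","wrist"):
    c=robot.camera(n);d[n]=c;cv2.imwrite(f"pics/{n}0.png",c["frame"][:,:,::-1])
    print(n,{k:np.round(v,4).tolist() if k!="frame" else 0 for k,v in c.items()})
d["obs"]=o
pickle.dump(d,open("d0.pkl","wb"))
E
```

```text
pics
{'time': 0.0, 'q': array([ 9.78492995e-01,  5.28473310e-01,  1.43391784e+00, -1.40078200e-05,
        1.18138495e+00, -1.78481823e-01]), 'joint_velocities': array([ 0.00072936, -0.00073757,  0.00079024, -0.00138025, -0.00018318,
        0.00146111]), 'joint_torque': array([ 1.67788485e-04, -4.40037239e+01, -1.76593870e+01,  6.34062756e-02,
        5.82835008e-02, -1.88352892e-04]), 'position': array([0.25088289, 0.57166063, 0.23556227]), 'tool_rot': array([ 2.05434801e-01,  9.78670195e-01, -1.01408413e-03, -4.04403477e-04]), 'ft_force': array([-0.01569299,  0.10456327,  0.26367538]), 'moment': array([ 0.03566844, -0.01645709,  0.01631943]), 'grip_force': 0.0, 'grip_width': 0.08703248395948254}
scene {'frame': 0, 'fov_y': 57.8472, 'cx': 323.8804, 'cy': 242.8754, 'extrinsics': [[0.725, -0.3672, 0.5827, -0.106], [-0.6887, -0.3993, 0.6052, -0.5743], [0.0104, -0.8401, -0.5424, 0.6396], [0.0, 0.0, 0.0, 1.0]]}
top {'frame': 0, 'fov_y': 48.5281, 'cx': 317.3903, 'cy': 240.1399, 'extrinsics': [[0.026, -0.9918, 0.1251, 0.3371], [-0.9997, -0.0253, 0.0067, 0.0228], [-0.0035, -0.1253, -0.9921, 1.3154], [0.0, 0.0, 0.0, 1.0]]}
wrist {'frame': 0, 'fov_y': 65.7065, 'cx': 320.1833, 'cy': 240.2066, 'T_tool_cam': [[0.0005, -0.9581, -0.2865, 0.0789], [1.0, 0.0005, -0.0001, -0.0007], [0.0003, -0.2865, 0.9581, -0.1475], [0.0, 0.0, 0.0, 1.0]]}
```

View pics/scene0.png

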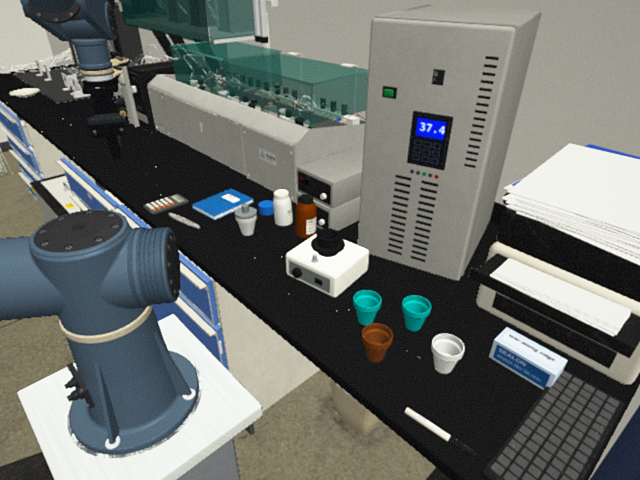

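View pics/top0.png

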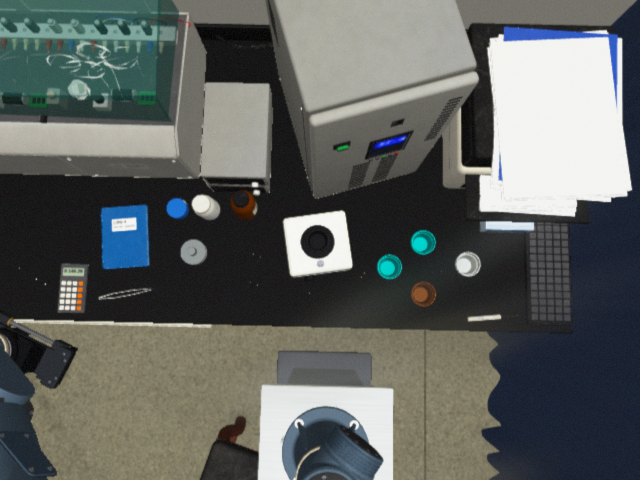

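Scene: open cups are turquoise (367,307) and (415,312), brown (377,342), and grey-white (447,353). In the top view they are at (389,266), (423,242), (424,294) and (467,264). The grey-white one fits "aluminium", since turquoise and brown are the look-alikes. The lidded cup is at scene (246,220), top (193,252), with the white bottle, amber bottle and blue beaker just behind it. I'll confirm with an enlarged crop.

```bash
python3 - <<'E'
import cv2,numpy as np
s=cv2.imread("pics/scene0.png");t=cv2.imread("pics/top0.png")
def z(i,x,y,w,h):return cv2.resize(i[y:y+h,x:x+w],(400,300),interpolation=cv2.INTER_CUBIC)
# 80x60 crops at 5x
m=np.vstack([np.hstack([z(s,410,320,80,60),z(t,427,234,80,60)]),np.hstack([z(s,220,185,80,60),z(t,160,215,80,60)])])
cv2.imwrite("pics/crop1.png",m)
m=np.vstack([np.hstack([z(s,280,220,100,75),z(t,270,200,100,75)])])
cv2.imwrite("pics/crop2.png",m)
E
```

```text
(no output)
```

View pics/crop1.png

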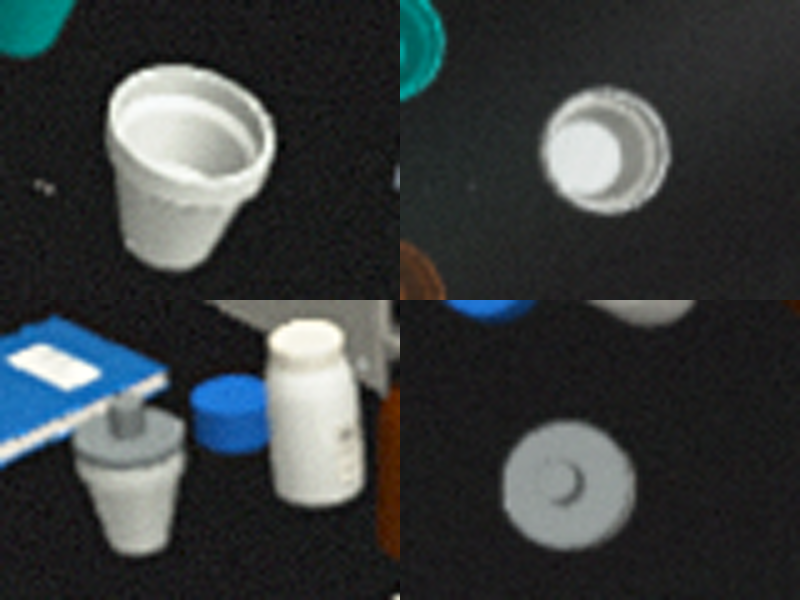

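View pics/crop2.png

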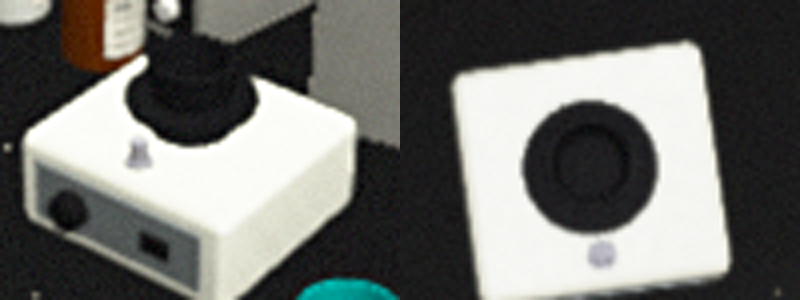

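The crop confirms it. The grey-white aluminium cup at scene (447,353) / top (468,264) is open, stands upright and is the one meant. The lidded cup, grey with a knob, has its knob top at scene (245,203), top (192,251). The holder mouth is at top (318,241) and the post at top (320,263.5), scene (314.5,255). Next I triangulate.

```bash
cat > h.py <<'E'
import numpy as np,cv2
from scipy.spatial.transform import Rotation as R
def T_of(o):
    T=np.eye(4);T[:3,:3]=R.from_quat(o["tool_rot"]).as_matrix();T[:3,3]=o["position"];return T
def ray(c,uv,o=None):
    """camera origin and unit direction in world"""
    f=240/np.tan(np.radians(c["fov_y"])/2);x=(uv[0]-c["cx"])/f;y=(uv[1]-c["cy"])/f
    if o is not None:
        r=np.hypot(x,y);E=T_of(o)@c["T_tool_cam"];d=np.array([x/r*np.sin(r),y/r*np.sin(r),np.cos(r)])
    else: E=c["extrinsics"];d=np.array([x,y,1.])
    return E[:3,3],E[:3,:3]@(d/np.linalg.norm(d))
def tri(rays):
    A=0;b=0
    for p,d in rays:
        M=np.eye(3)-np.outer(d,d);A=A+M;b=b+M@p
    X=np.linalg.solve(A,b);return X,[round(1e3*np.linalg.norm(np.cross(X-p,d)),1) for p,d in rays]
def atz(r,z):p,d=r;return p+d*(z-p[2])/d[2]
def proj(c,X,o=None):
    f=240/np.tan(np.radians(c["fov_y"])/2);E=T_of(o)@c["T_tool_cam"] if o is not None else c["extrinsics"]
    x=np.linalg.inv(E)@np.r_[X,1]
    if o is None:k=1/x[2]
    else:
        r=np.hypot(x[0],x[1]);k=np.arctan2(r,x[2])/r
    return np.array([c["cx"]+f*k*x[0],c["cy"]+f*k*x[1]])
def rows(o,goal,yaw=None,step=4.0):
    """print remaining motion in tool axes (cm) and turn (deg) to goal with tool down, tool y at world angle yaw"""
    Rm=R.from_quat(o["tool_rot"]);d=Rm.inv().apply(np.array(goal)-o["position"])*100
    print("tcp",np.round(o["position"],4),"yaw_y",np.degrees(np.arctan2(*Rm.as_matrix()[[1,0],1])).round(2),"tilt",np.round(Rm.as_matrix()[:,2],4))
    if yaw is not None:
        y=np.radians(yaw);Y=[np.cos(y),np.sin(y),0];Z=[0,0,-1];G=R.from_matrix(np.c_[np.cross(Y,Z),Y,Z])
        print("twist",np.degrees((Rm.inv()*G).as_rotvec()).round(2))
    print("travel",d.round(2))
E
python3 - <<'E'
import pickle;from h import *
d=pickle.load(open("d0.pkl","rb"));s,t=d["scene"],d["top"]
for n,a,b,z in[("rim",(448.4,345.6),(468,264),.06),("knob",(245,203.4),(191.6,251),.088),("post",(314.5,254.8),(320.2,263.5),.086)]:
    X,e=tri([ray(s,a),ray(t,b)]);print(n,X.round(4),e,atz(ray(s,a),z).round(4),atz(ray(t,b),z).round(4))
print("lid",atz(ray(t,(193.7,252)),.067)); print("mouth",atz(ray(t,(318,241)),.117)); print("collar",atz(ray(t,(317.4,241.6)),.092))
# bystanders rough
for n,b,z in[("white",(202,205),.098),("amber",(240,204),.115),("beaker",(177,207),.071),("brown",(424,294),.06),("tq1",(389,266),.06),("tq2",(423,242),.06)]:print(n,atz(ray(t,b),z).round(3))
E
```

```text
rim [ 0.4483 -0.3269  0.0577] [np.float64(0.6), np.float64(0.6)] [ 0.4466 -0.3283  0.06  ] [ 0.4477 -0.3257  0.06  ]
knob [0.4589 0.3204 0.0936] [np.float64(0.5), np.float64(0.5)] [0.4651 0.3294 0.088 ] [0.459  0.3221 0.088 ]
post [0.4385 0.0226 0.0858] [np.float64(0.9), np.float64(0.9)] [0.4391 0.0218 0.086 ] [0.4378 0.0231 0.086 ]
lid [0.45888874 0.32211373 0.067     ]
mouth [0.48628324 0.02941952 0.117     ]
collar [0.48796098 0.03091053 0.092     ]
white [0.566 0.301 0.098]
amber [0.567 0.21  0.115]
beaker [0.565 0.367 0.071]
brown [ 0.375 -0.222  0.06 ]
tq1 [ 0.438 -0.139  0.06 ]
tq2 [ 0.497 -0.22   0.06 ]
```

```bash
python3 - <<'E'
from h import *;from rig import robot
o=robot.get_obs();rows(o,[.459,.322,.236],90)
E
```

```text
tcp [0.251  0.5718 0.2358] yaw_y 66.29 tilt [-9.0e-04 -1.4e-03 -1.0e+00]
twist [ -0.09  -0.04 -23.71]
travel [-29.09 -14.51  -0.  ]
```

Call:
move_arm([
  {"hand": 8.7,"travel": [0,0,0],"twist": [0,0,-5.9]},
  {"hand": 8.7,"travel": [0,0,0],"twist": [0,0,-5.9]},
  {"hand": 8.7,"travel": [0,0,0],"twist": [0,0,-5.9]},
  {"hand": 8.7,"travel": [0,0,0],"twist": [0,0,-5.9]},
  {"hand": 8.7,"travel": [0,0,0],"twist": [0,0,0]},
])

```text
time: 0.57
position: [0.2511, 0.572, 0.2362]
tool_rot: [0.0, 1.0, -0.0, -0.0]
ft_force: [-0.1, -0.7, -0.0]
grip_width: 0.0872
grip_force: 0.0
```

```bash
python3 - <<'E'
from h import *;from rig import robot
o=robot.get_obs();rows(o,[.459,.322,.236],90)
E
```

```text
tcp [0.2511 0.572  0.2362] yaw_y 89.99 tilt [-4.e-04 -8.e-04 -1.e+00]
twist [-0.04 -0.02 -0.01]
travel [-20.79 -24.99   0.03]
```

Call:
move_arm([
  {"hand": 8.7,"travel": [-2.1,-2.5,0],"twist": [0,0,0]},
  {"hand": 8.7,"travel": [-2.1,-2.5,0],"twist": [0,0,0]},
  {"hand": 8.7,"travel": [-2.1,-2.5,0],"twist": [0,0,0]},
  {"hand": 8.7,"travel": [-2.1,-2.5,0],"twist": [0,0,0]},
  {"hand": 8.7,"travel": [-2.1,-2.5,0],"twist": [0,0,0]},
])

```text
time: 0.98
position: [0.3566, 0.4458, 0.2364]
tool_rot: [0.002, 1.0, -0.0, -0.0]
ft_force: [-0.5, 0.5, -0.4]
grip_width: 0.0869
grip_force: 0.0
```

Call:
move_arm([
  {"hand": 8.7,"travel": [-2.1,-2.5,0],"twist": [0,0,0]},
  {"hand": 8.7,"travel": [-2.1,-2.5,0],"twist": [0,0,0]},
  {"hand": 8.7,"travel": [-2.1,-2.5,0],"twist": [0,0,0]},
  {"hand": 8.7,"travel": [-2.1,-2.5,0],"twist": [0,0,0]},
  {"hand": 8.7,"travel": [-2.0,-2.5,0],"twist": [0,0,0]},
])

```text
time: 1.4
position: [0.4607, 0.3205, 0.2365]
tool_rot: [0.003, 1.0, 0.0, 0.0]
ft_force: [0.6, 0.1, -0.5]
grip_width: 0.087
grip_force: 0.0
```

```bash
cat > snap.py <<'E'
import sys,pickle,cv2;from rig import robot;from h import *
o=robot.get_obs();c=robot.camera("wrist");pickle.dump((o,c),open(sys.argv[1]+".pkl","wb"))
cv2.imwrite(f"pics/{sys.argv[1]}.png",c["frame"][:,:,::-1]);print(o["position"].round(4),o["ft_force"].round(2))
E
python3 snap.py w1
```

```text
[0.4607 0.3205 0.2365] [ 0.55  0.07 -0.52]
```

Call:
move_arm([
  {"hand": 8.7,"travel": [0,-4.1,0],"twist": [0,0,0]},
  {"hand": 8.7,"travel": [0,-4.1,0],"twist": [0,0,0]},
  {"hand": 8.7,"travel": [0,-4.1,0],"twist": [0,0,0]},
  {"hand": 8.7,"travel": [0,-4.1,0],"twist": [0,0,0]},
  {"hand": 8.7,"travel": [0,-4.1,0],"twist": [0,0,0]},
])

```text
time: 1.87
position: [0.4589, 0.1154, 0.2365]
tool_rot: [0.002, 1.0, -0.0, 0.0]
ft_force: [0.7, -0.7, -0.0]
grip_width: 0.087
grip_force: 0.0
```

Call:
move_arm([
  {"hand": 8.7,"travel": [-1.0,-4.0,0],"twist": [0,0,0]},
  {"hand": 8.7,"travel": [-1.0,-4.0,0],"twist": [0,0,0]},
  {"hand": 8.7,"travel": [0,0,0],"twist": [0,0,0]},
])

```text
time: 2.12
position: [0.4823, 0.0302, 0.237]
tool_rot: [0.006, 1.0, -0.002, 0.002]
ft_force: [0.4, -0.0, 0.7]
grip_width: 0.0868
grip_force: 0.0
```

```bash
python3 snap.py w2
```

```text
[0.4823 0.0302 0.237 ] [ 0.35 -0.03  0.65]
```

Call:
move_arm([
  {"hand": 8.7,"travel": [0.6,-4.0,0],"twist": [0,0,0]},
  {"hand": 8.7,"travel": [0.6,-4.0,0],"twist": [0,0,0]},
  {"hand": 8.7,"travel": [0.6,-4.0,0],"twist": [0,0,0]},
  {"hand": 8.7,"travel": [0.6,-4.0,0],"twist": [0,0,0]},
  {"hand": 8.7,"travel": [0.6,-4.0,0],"twist": [0,0,0]},
])

```text
time: 2.58
position: [0.4484, -0.163, 0.2365]
tool_rot: [0.001, 1.0, 0.0, -0.0]
ft_force: [0.2, 0.1, 0.1]
grip_width: 0.0868
grip_force: 0.0
```

Call:
move_arm([
  {"hand": 8.7,"travel": [0,-4.0,0],"twist": [0,0,0]},
  {"hand": 8.7,"travel": [0,-4.0,0],"twist": [0,0,0]},
  {"hand": 8.7,"travel": [0,-4.0,0],"twist": [0,0,0]},
  {"hand": 8.7,"travel": [0,-3.5,0],"twist": [0,0,0]},
  {"hand": 8.7,"travel": [0,0,0],"twist": [0,0,0]},
])

```text
time: 3.0
position: [0.4501, -0.3242, 0.2368]
tool_rot: [0.004, 1.0, -0.003, 0.002]
ft_force: [0.2, -0.4, -0.2]
grip_width: 0.0865
grip_force: 0.0
```

```bash
python3 snap.py w3; python3 - <<'E'
import cv2,numpy as np
cv2.imwrite("pics/mos1.png",np.vstack([np.hstack([cv2.resize(cv2.imread("pics/w%d.png"%i),(400,300)) for i in(1,2)]),np.hstack([cv2.resize(cv2.imread("pics/w3.png"),(400,300)),np.zeros((300,400,3),np.uint8)])]))
E
```

```text
[ 0.4501 -0.3242  0.2368] [ 0.21 -0.42 -0.22]
```

View pics/mos1.png

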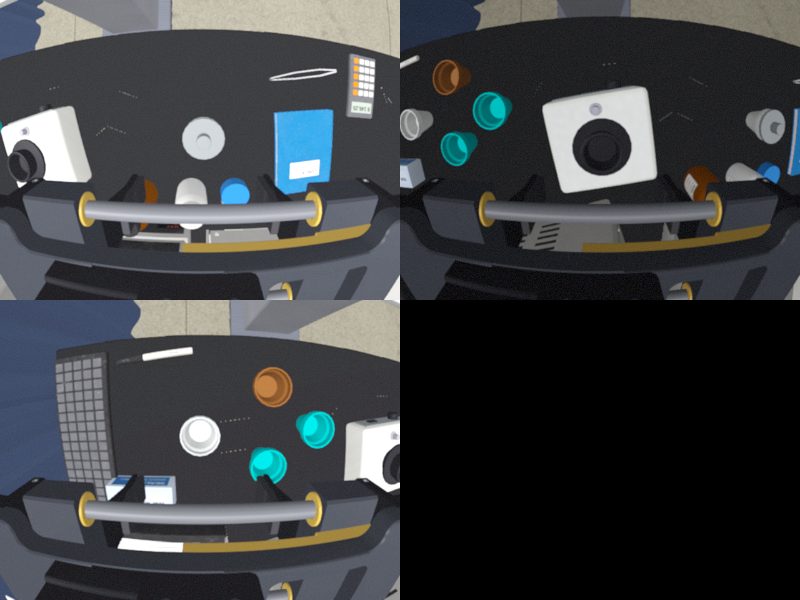

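Wrist views (mosaic at 0.625 scale): lidded cup in w1 at about (326,221), holder in w2 at (323,235) with the post at (313,173), and the open cup alone in w3 at (320,218). I'll fit model silhouettes to them.

```bash
cat >> h.py <<'E'
def blob(mask,uv):
    """convex hull of the contour in the mask containing uv"""
    cs,_=cv2.findContours(mask.astype(np.uint8),cv2.RETR_EXTERNAL,cv2.CHAIN_APPROX_NONE)
    k=max(cs,key=lambda k:(cv2.pointPolygonTest(k,(float(uv[0]),float(uv[1])),False)>=0)*1e6+len(k))
    return cv2.convexHull(k)
def stat(h):
    m=cv2.moments(h.astype(np.float32));return np.array([m["m10"]/m["m00"],m["m01"]/m["m00"],np.sqrt(m["m00"])])
def fit(c,o,hull,circles,X0,grow=.5):
    """find x,y,z-shift of a stack of circles [(z,r)] whose silhouette matches hull; z free"""
    from scipy.optimize import least_squares
    s=stat(hull);s[2]+=2*grow*np.sqrt(np.pi)/2
    a=np.linspace(0,2*np.pi,72)
    def res(p):
        P=np.array([proj(c,[p[0]+r*np.cos(t),p[1]+r*np.sin(t),z+p[2]],o) for z,r in circles for t in a],np.float32)
        return stat(cv2.convexHull(P))-s
    r=least_squares(res,[*X0,0.],diff_step=1e-3,x_scale=.01);return r.x,s
E
python3 - <<'E'
import pickle;from h import *
g={i:pickle.load(open(f"w{i}.pkl","rb")) for i in(1,2,3)}
def run(i,X0,circ,uv,thr,inv=False):
    o,c=g[i];im=cv2.cvtColor(c["frame"],cv2.COLOR_RGB2GRAY);im=cv2.GaussianBlur(im,(3,3),0)
    m=(im<thr) if inv else (im>thr)
    m=cv2.morphologyEx(m.astype(np.uint8),cv2.MORPH_OPEN,np.ones((3,3)))
    h=blob(m,uv);x,y,w,hh=cv2.boundingRect(h)
    for n in(circ,):
        p,s=fit(c,o,h,n,X0);print(i,"bbox",(x,y,w,hh),"xyz-shift",p.round(4),s.round(2))
run(1,(.459,.322),[(.068,.03),(.060,.03)],(326,221),80)
run(3,(.448,-.326),[(.06,.029),(.047,.029)],(320,218),80)
run(2,(.487,.030),[(.092,.04),(.086,.04),(.117,.0275)],(323,240),110,True)
# post
o,c=g[2];f=c["frame"][155:195,295:335].astype(int);sat=f.max(2)-f.min(2);print("post lum row",f.mean(2)[18,::2].round())
m=(cv2.GaussianBlur(c["frame"],(3,3),0).mean(2)<200).astype(np.uint8);m[:155]=0;m[192:]=0;m[:,:295]=0;m[:,335:]=0
h=blob(m,(313,173));print(cv2.boundingRect(h),stat(h));print("post",atz(ray(c,stat(h)[:2],o),.086))
E
```

```text
1 bbox (290, 186, 71, 71) xyz-shift [0.4562 0.3241 0.015 ] [325.16 221.2   63.19]
3 bbox (286, 184, 68, 68) xyz-shift [ 0.4442 -0.3264  0.0172] [319.41 217.27  60.46]
2 bbox (0, 0, 640, 480) xyz-shift [0.4185 0.0296 0.2457] [311.55 246.21 544.94]
post lum row [220. 220. 219. 216. 185. 168. 160. 170. 175. 176. 170. 158. 157. 175.
 187. 217. 215. 215. 217. 218.]
(302, 164, 22, 22) [312.68027211 174.31972789  18.52025918]
post [0.437547   0.02353832 0.086     ]
```

```bash
python3 - <<'E'
import pickle;from h import *
g={i:pickle.load(open(f"w{i}.pkl","rb")) for i in(1,2,3)}
o,c=g[2];im=cv2.GaussianBlur(cv2.cvtColor(c["frame"],cv2.COLOR_RGB2GRAY),(3,3),0)
m=(im<110).astype(np.uint8);m[:184]=0;m[290:]=0;m[:,:262]=0;m[:,385:]=0
h=blob(m,(323,240));p,s=fit(c,o,h,[(.092,.04),(.086,.04),(.117,.0275)],(.487,.03));print("bbox",cv2.boundingRect(h),p.round(4),s)
print("collar centroid at .092",atz(ray(c,s[:2],o),.092).round(4))
w=(im>150).astype(np.uint8);h=blob(w,(300,180));q=cv2.approxPolyDP(h,8,True)[:,0];print("mixer corners",[(tuple(a.tolist()),atz(ray(c,a,o),.07).round(3).tolist()) for a in q])
for i,X,zz in((1,(325.16,221.2),.0645),(3,(319.41,217.27),.055)):
    print(i,atz(ray(g[i][1],X,g[i][0]),zz).round(4))
cv2.imwrite("pics/w2c.png",cv2.resize(c["frame"][140:300,220:430,::-1],None,fx=3,fy=3,interpolation=cv2.INTER_CUBIC))
E
```

```text
bbox (276, 190, 94, 91) [ 0.4911  0.0311 -0.0094] [322.68313162 234.81618759  82.18813342]
collar centroid at .092 [0.4865 0.0311 0.092 ]
mixer corners [((391, 141), [0.411, 0.09, 0.07]), ((409, 282), [0.54, 0.112, 0.07]), ((262, 307), [0.564, -0.027, 0.07]), ((229, 170), [0.434, -0.049, 0.07])]
1 [0.4595 0.3243 0.0645]
3 [ 0.4481 -0.3266  0.055 ]
```

View pics/w2c.png

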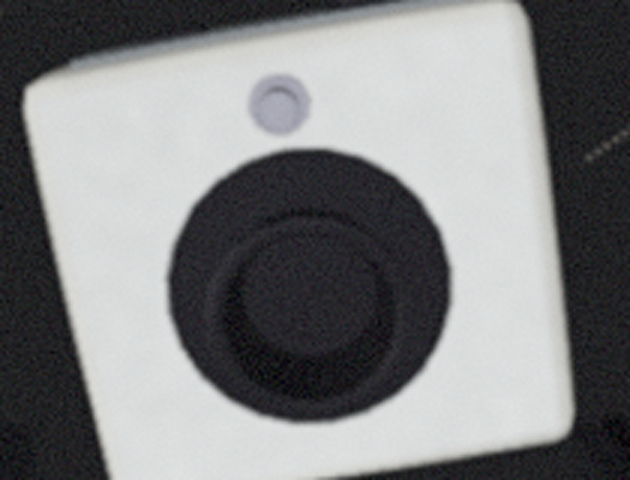

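The enlarged crop shows the holder floor at full-frame (323,237), the collar concentric with it and the post at (313,173). Mixer centre is about (0.487, 0.031), yaw about 9.5°. Now I grasp the open cup.

Call:
move_arm([
  {"hand": 8.7,"travel": [0.2,-0.2,4.0],"twist": [0,0,0]},
  {"hand": 8.7,"travel": [0,0,4.0],"twist": [0,0,0]},
  {"hand": 8.7,"travel": [0,0,3.0],"twist": [0,0,0]},
  {"hand": 8.7,"travel": [0,0,2.0],"twist": [0,0,0]},
  {"hand": 8.7,"travel": [0,0,0],"twist": [0,0,0]},
])

```text
time: 3.47
position: [0.4445, -0.315, 0.1025]
tool_rot: [0.001, 1.0, 0.004, -0.004]
ft_force: [-1.3, -0.1, -1.0]
grip_width: 0.0873
grip_force: 0.0
```

```bash
python3 snap.py w4; python3 - <<'E'
import pickle;from h import *;from rig import robot
o,c=pickle.load(open("w4.pkl","rb"));rows(o,[.4481,-.3264,.054],90)
print("expected rim px",proj(c,[.4481,-.3264,.06],o))
im=cv2.GaussianBlur(cv2.cvtColor(c["frame"],cv2.COLOR_RGB2GRAY),(3,3),0)
m=(im>100).astype(np.uint8);m[300:]=0
u=proj(c,[.4481,-.3264,.04],o);h=blob(m,u);print(cv2.boundingRect(h),fit(c,o,h,[(.06,.029),(.047,.029)],(.448,-.326),0),atz(ray(c,stat(h)[:2],o),.055))
E
```

```text
[ 0.4445 -0.315   0.1025] [-1.29 -0.12 -0.96]
tcp [ 0.4445 -0.315   0.1025] yaw_y 89.93 tilt [-0.0074  0.0088 -0.9999]
twist [ 0.5  -0.42 -0.07]
travel [-0.4  -1.19  4.83]
expected rim px [299.98661063 285.59655775]
(248, 229, 106, 71) (array([ 0.45333188, -0.32800265, -0.03434739]), array([300.40408716, 268.1909054 ,  78.46973939])) [ 0.43960353 -0.32621385  0.055     ]
```

Call:
move_arm([
  {"hand": 8.7,"travel": [0,0,0],"twist": [0,0,0]},
  {"hand": 8.7,"travel": [0,0,0],"twist": [0,0,0]},
  {"hand": 8.7,"travel": [0,0,0],"twist": [0,0,0]},
])

```text
time: 3.77
position: [0.4477, -0.3205, 0.1084]
tool_rot: [0.001, 1.0, -0.001, 0.001]
ft_force: [0.3, 0.1, 0.6]
grip_width: 0.0868
grip_force: 0.0
```

```bash
python3 snap.py w5; python3 - <<'E'
import pickle;from h import *;from rig import robot
o,c=pickle.load(open("w5.pkl","rb"));rows(o,[.4481,-.3264,.054],90)
print("expected rim px",proj(c,[.4481,-.3264,.06],o), o["ft_force"],o["joint_velocities"].round(3))
im=cv2.GaussianBlur(cv2.cvtColor(c["frame"],cv2.COLOR_RGB2GRAY),(3,3),0)
m=(im>100).astype(np.uint8);m[320:]=0
u=proj(c,[.4481,-.3264,.04],o);h=blob(m,u);print(cv2.boundingRect(h))
E
```

```text
[ 0.4477 -0.3205  0.1084] [0.29 0.07 0.55]
tcp [ 0.4477 -0.3205  0.1084] yaw_y 89.92 tilt [ 0.0025 -0.0026 -1.    ]
twist [-0.15  0.14 -0.08]
travel [-0.03 -0.58  5.44]
expected rim px [310.98431063 275.48066677] [0.28594213 0.07313864 0.55219861] [-0.007  0.     0.003 -0.002 -0.001 -0.005]
(259, 220, 105, 100)
```

View pics/w5.png

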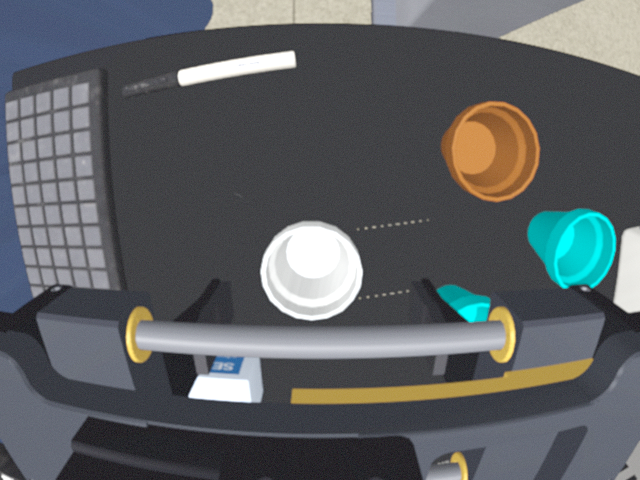

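The w5 picture shows the cup rim centred at about (312,270), between the fingers but about 6 mm off to the side. I work out the remaining shift from that.

```bash
python3 - <<'E'
import pickle;from h import *
o,c=pickle.load(open("w5.pkl","rb"));o3,c3=pickle.load(open("w3.pkl","rb"))
r5=ray(c,(312,270),o);print(atz(r5,.06),"tri w3+w5",tri([ray(c3,(319.4,217.3),o3),r5]))
E
```

```text
[ 0.44475022 -0.32579403  0.06      ] tri w3+w5 (array([ 0.45032531, -0.3264175 ,  0.04568748]), [np.float64(0.2), np.float64(0.2)])
```

Call:
move_arm([
  {"hand": 8.7,"travel": [0.1,-0.6,0.4],"twist": [0,0,0]},
  {"hand": 8.7,"travel": [0,0,1.5],"twist": [0,0,0]},
  {"hand": 8.7,"travel": [0,0,1.5],"twist": [0,0,0]},
  {"hand": 8.7,"travel": [0,0,1.2],"twist": [0,0,0]},
  {"hand": 8.7,"travel": [0,0,0.7],"twist": [0,0,0]},
])

```text
time: 4.23
position: [0.4452, -0.3265, 0.0528]
tool_rot: [0.001, 1.0, 0.0, -0.0]
ft_force: [-1.0, -0.2, -0.6]
grip_width: 0.087
grip_force: 0.0
```

Call:
move_arm([
  {"hand": 8.7,"travel": [0,0,0],"twist": [0,0,0]},
  {"hand": 8.7,"travel": [0,0,0],"twist": [0,0,0]},
  {"hand": 8.7,"travel": [0,0,0],"twist": [0,0,0]},
])

```text
time: 4.48
position: [0.4459, -0.3267, 0.0542]
tool_rot: [0.001, 1.0, -0.001, 0.0]
ft_force: [-0.7, -0.7, -0.2]
grip_width: 0.0872
grip_force: 0.0
```

```bash
python3 - <<'E'
from h import *;from rig import robot
o=robot.get_obs();rows(o,[.447,-.3262,.054],90);print(o["ft_force"])
E
```

```text
tcp [ 0.4459 -0.3267  0.0542] yaw_y 89.88 tilt [ 9.e-04 -1.e-03 -1.e+00]
twist [-0.06  0.05 -0.12]
travel [-0.11  0.05  0.02]
[-0.71815827 -0.67439422 -0.21623284]
```

Call:
move_arm([
  {"hand": 5.4,"travel": [-0.1,0,0],"twist": [0,0,0]},
  {"hand": 5.4,"travel": [0,0,0],"twist": [0,0,0]},
  {"hand": 5.4,"travel": [0,0,0],"twist": [0,0,0]},
  {"hand": 5.4,"travel": [0,0,0],"twist": [0,0,0]},
  {"hand": 5.4,"travel": [0,0,0],"twist": [0,0,0]},
], force=15)

```text
time: 4.9
position: [0.4467, -0.3262, 0.0538]
tool_rot: [0.001, 1.0, -0.0, 0.0]
ft_force: [0.4, -1.0, -0.1]
grip_width: 0.0615
grip_force: 0.0
```

Call:
move_arm([
  {"hand": 5.4,"travel": [0,0,0],"twist": [0,0,0]},
  {"hand": 5.4,"travel": [0,0,0],"twist": [0,0,0]},
  {"hand": 5.4,"travel": [0,0,0],"twist": [0,0,0]},
  {"hand": 5.4,"travel": [0,0,0],"twist": [0,0,0]},
  {"hand": 5.4,"travel": [0,0,0],"twist": [0,0,0]},
])

```text
time: 5.32
position: [0.4466, -0.3261, 0.0537]
tool_rot: [0.001, 1.0, -0.0, 0.0]
ft_force: [-0.3, 0.5, 2.8]
grip_width: 0.0577
grip_force: 15.0
```

Call:
move_arm([
  {"hand": 5.4,"travel": [0,0,-1.5],"twist": [0,0,0]},
  {"hand": 5.4,"travel": [0,0,-3],"twist": [0,0,0]},
  {"hand": 5.4,"travel": [0,0,-3],"twist": [0,0,0]},
  {"hand": 5.4,"travel": [0,0,-3],"twist": [0,0,0]},
  {"hand": 5.4,"travel": [0,0,-3],"twist": [0,0,0]},
])

```text
time: 5.73
position: [0.4461, -0.3258, 0.1894]
tool_rot: [0.001, 1.0, 0.0, -0.0]
ft_force: [0.3, 0.7, -0.2]
grip_width: 0.0577
grip_force: 15.0
```

Call:
move_arm([
  {"hand": 5.4,"travel": [0,0,-2],"twist": [0,0,0]},
  {"hand": 5.4,"travel": [0,0,0],"twist": [0,0,0]},
  {"hand": 5.4,"travel": [0,0,0],"twist": [0,0,0]},
  {"hand": 5.4,"travel": [0,0,0],"twist": [0,0,0]},
])

```text
time: 6.07
position: [0.4458, -0.3254, 0.2074]
tool_rot: [0.001, 1.0, 0.001, -0.001]
ft_force: [-0.4, 1.0, -0.6]
grip_width: 0.0576
grip_force: 15.0
```

```bash
python3 snap.py w6; python3 - <<'E'
import pickle;from h import *
o,c=pickle.load(open("w6.pkl","rb"));rows(o,[.4867,.0312,.21],90)
p=o["position"]+[0,0,.006];print("rim centre expected",proj(c,p,o))
im=cv2.GaussianBlur(cv2.cvtColor(c["frame"],cv2.COLOR_RGB2GRAY),(3,3),0)
for r in range(190,340,6):
    k=np.where(im[r,200:440]>120)[0];print(r,(k.min()+200,k.max()+200) if len(k) else None,end=" ")
E
```

```text
[ 0.4458 -0.3254  0.2074] [-0.4   0.98 -0.63]
tcp [ 0.4458 -0.3254  0.2074] yaw_y 89.89 tilt [-0.0017  0.0018 -1.    ]
twist [ 0.1  -0.09 -0.11]
travel [-4.02 35.67 -0.2 ]
rim centre expected [321.47621406 321.89114318]
190 None 196 None 202 None 208 None 214 None 220 None 226 None 232 None 238 None 244 None 250 (np.int64(310), np.int64(331)) 256 (np.int64(299), np.int64(439)) 262 (np.int64(285), np.int64(439)) 268 (np.int64(278), np.int64(439)) 274 (np.int64(271), np.int64(439)) 280 (np.int64(267), np.int64(439)) 286 (np.int64(263), np.int64(439)) 292 (np.int64(260), np.int64(439)) 298 (np.int64(205), np.int64(439)) 304 (np.int64(222), np.int64(439)) 310 (np.int64(210), np.int64(439)) 316 (np.int64(200), np.int64(386)) 322 (np.int64(200), np.int64(386)) 328 None 334 (np.int64(200), np.int64(439))
```

```bash
python3 - <<'E'
import pickle;from h import *
o,c=pickle.load(open("w6.pkl","rb"))
for dx in(-.003,0,.003):print(dx,proj(c,o["position"]+[-.029+dx,0,.006],o))
E
```

```text
-0.003 [321.45891061 251.8493716 ]
0 [321.46201898 258.89770238]
0.003 [321.46478754 265.85300231]
```

Call:
move_arm([
  {"hand": 5.4,"travel": [0,1.5,0],"twist": [0,0,0]},
  {"hand": 5.4,"travel": [-0.4,3,0],"twist": [0,0,0]},
  {"hand": 5.4,"travel": [-0.4,3,0],"twist": [0,0,0]},
  {"hand": 5.4,"travel": [-0.4,3,0],"twist": [0,0,0]},
  {"hand": 5.4,"travel": [-0.4,3,0],"twist": [0,0,0]},
])

```text
time: 6.53
position: [0.4616, -0.1884, 0.2071]
tool_rot: [0.001, 1.0, 0.001, -0.002]
ft_force: [0.8, -0.3, -0.3]
grip_width: 0.0573
grip_force: 15.0
```

Call:
move_arm([
  {"hand": 5.4,"travel": [-0.4,3,0],"twist": [0,0,0]},
  {"hand": 5.4,"travel": [-0.4,3,0],"twist": [0,0,0]},
  {"hand": 5.4,"travel": [-0.4,3,0],"twist": [0,0,0]},
  {"hand": 5.4,"travel": [-0.4,3,0],"twist": [0,0,0]},
  {"hand": 5.4,"travel": [-0.4,3,0],"twist": [0,0,0]},
])

```text
time: 6.95
position: [0.4815, -0.0385, 0.2073]
tool_rot: [0.001, 1.0, 0.001, -0.002]
ft_force: [0.2, -0.7, -0.3]
grip_width: 0.0576
grip_force: 15.0
```

Call:
move_arm([
  {"hand": 5.4,"travel": [-0.2,3,0],"twist": [0,0,0]},
  {"hand": 5.4,"travel": [-0.2,3,0],"twist": [0,0,0]},
  {"hand": 5.4,"travel": [0,1.2,0],"twist": [0,0,0]},
  {"hand": 5.4,"travel": [0,0,0],"twist": [0,0,0]},
  {"hand": 5.4,"travel": [0,0,0],"twist": [0,0,0]},
])

```text
time: 7.37
position: [0.4863, 0.0314, 0.2078]
tool_rot: [-0.0, 1.0, -0.0, -0.001]
ft_force: [-0.9, -0.3, -0.3]
grip_width: 0.0575
grip_force: 15.0
```

Call:
move_arm([
  {"hand": 5.4,"travel": [0,0,0],"twist": [0,0,0]},
  {"hand": 5.4,"travel": [0,0,0],"twist": [0,0,0]},
])

```text
time: 7.53
position: [0.4872, 0.0297, 0.2083]
tool_rot: [0.002, 1.0, -0.0, -0.0]
ft_force: [-0.2, 0.3, -0.9]
grip_width: 0.0578
grip_force: 15.0
```

```bash
python3 snap.py w7; python3 - <<'E'
import pickle;from h import *
o,c=pickle.load(open("w7.pkl","rb"));rows(o,[.4867,.0312,.148],90);print(o["grip_width"],o["ft_force"])
E
```

```text
[0.4872 0.0297 0.2083] [-0.23  0.33 -0.9 ]
tcp [0.4872 0.0297 0.2083] yaw_y 89.8 tilt [-5.e-04 -3.e-04 -1.e+00]
twist [-0.02 -0.03 -0.2 ]
travel [0.05 0.15 6.03]
0.0577741417380684 [-0.23251359  0.33225599 -0.89746786]
```

Call:
move_arm([
  {"hand": 5.4,"travel": [-0.15,0.15,1],"twist": [0,0,0]},
  {"hand": 5.4,"travel": [0,0,1],"twist": [0,0,0]},
  {"hand": 5.4,"travel": [0,0,1],"twist": [0,0,0]},
  {"hand": 5.4,"travel": [0,0,0],"twist": [0,0,0]},
  {"hand": 5.4,"travel": [0,0,0],"twist": [0,0,0]},
])

```text
time: 8.0
position: [0.4883, 0.0318, 0.1777]
tool_rot: [0.002, 1.0, 0.0, -0.001]
ft_force: [0.1, 0.0, -0.1]
grip_width: 0.0573
grip_force: 15.0
```

```bash
python3 - <<'E'
from h import *;from rig import robot
o=robot.get_obs();rows(o,[.4887,.0312,.149],90);print(o["ft_force"])
c=robot.camera("scene");cv2.imwrite("pics/s8.png",cv2.resize(c["frame"][160:310,240:440,::-1],None,fx=4,fy=4,interpolation=cv2.INTER_CUBIC))
for n,X in(("seat",[.4867,.0312,.094]),("mouth",[.4867,.0312,.117]),("foot",o["position"]-[0,0,.0537]),("rim",o["position"]+[0,0,.006])):print(n,(proj(c,X)-[240,160])*4)
E
```

```text
tcp [0.4883 0.0318 0.1777] yaw_y 89.83 tilt [-2.e-03  3.e-04 -1.e+00]
twist [ 0.02 -0.11 -0.17]
travel [-0.05 -0.06  2.87]
[ 0.0689783   0.04390736 -0.12668995]
seat [347.55373456 329.65731355]
mouth [348.12230627 295.90868118]
foot [349.54746977 284.02710456]
rim [351.14410259 191.7073819 ]
```

View pics/s8.png

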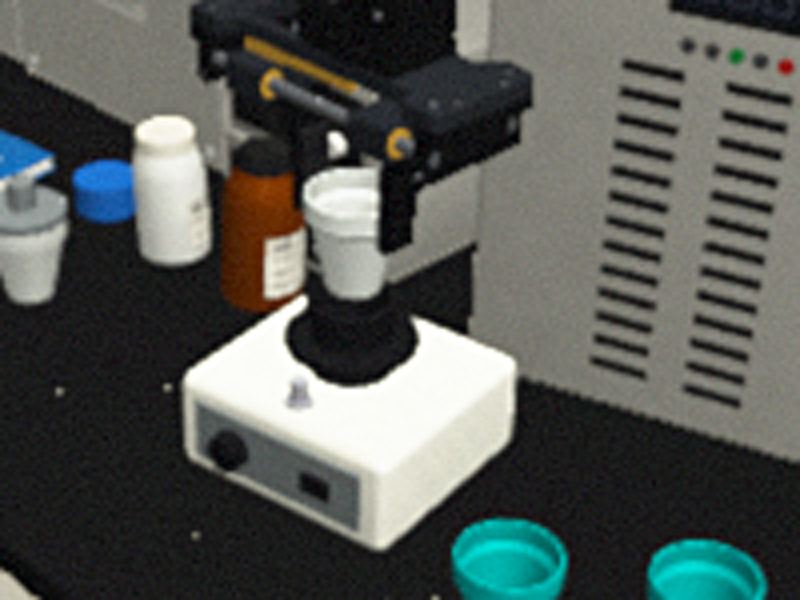

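The scene crop shows the cup foot at (350,287), centred over the holder at (351,310). The cup is upright, so I lower it.

Call:
move_arm([
  {"hand": 5.4,"travel": [0,0,0.7],"twist": [0,0,0]},
  {"hand": 5.4,"travel": [0,0,0.7],"twist": [0,0,0]},
  {"hand": 5.4,"travel": [0,0,0.5],"twist": [0,0,0]},
  {"hand": 5.4,"travel": [0,0,0.3],"twist": [0,0,0]},
  {"hand": 5.4,"travel": [0,0,0],"twist": [0,0,0]},
])

```text
time: 8.47
position: [0.4882, 0.0324, 0.1557]
tool_rot: [0.001, 1.0, 0.0, -0.001]
ft_force: [0.3, 0.2, -0.9]
grip_width: 0.0575
grip_force: 15.0
```

Call:
move_arm([
  {"hand": 5.4,"travel": [0,0,0.3],"twist": [0,0,0]},
  {"hand": 5.4,"travel": [0,0,0.2],"twist": [0,0,0]},
  {"hand": 5.4,"travel": [0,0,0],"twist": [0,0,0]},
  {"hand": 5.4,"travel": [0,0,0],"twist": [0,0,0]},
])

```text
time: 8.8
position: [0.4888, 0.0323, 0.1515]
tool_rot: [0.001, 1.0, -0.0, 0.0]
ft_force: [-0.0, -0.2, -0.5]
grip_width: 0.0573
grip_force: 15.0
```

Free so far, with about 4 mm to go.

Call:
move_arm([
  {"hand": 5.4,"travel": [0,0,0.2],"twist": [0,0,0]},
  {"hand": 5.4,"travel": [0,0,0.1],"twist": [0,0,0]},
  {"hand": 5.4,"travel": [0,0,0],"twist": [0,0,0]},
  {"hand": 5.4,"travel": [0,0,0],"twist": [0,0,0]},
])

```text
time: 9.13
position: [0.4887, 0.0323, 0.149]
tool_rot: [0.001, 1.0, -0.0, 0.0]
ft_force: [-1.5, -1.0, 4.9]
grip_width: 0.0576
grip_force: 15.0
```

```bash
python3 - <<'E'
from h import *;from rig import robot
o=robot.get_obs();rows(o,[.4887,.0312,.1477],90);print(o["ft_force"],o["moment"])
E
```

```text
tcp [0.4887 0.0323 0.149 ] yaw_y 89.9 tilt [ 2.e-04 -1.e-04 -1.e+00]
twist [-0.01  0.01 -0.1 ]
travel [-0.   -0.11  0.13]
[-1.54112912 -1.04393362  4.93277621] [ 0.02271892  0.29001276 -0.07042332]
```

Call:
move_arm([
  {"hand": 5.4,"travel": [0.1,-0.1,0],"twist": [0,0,0]},
  {"hand": 5.4,"travel": [0,0,0],"twist": [0,0,0]},
  {"hand": 5.4,"travel": [0,0,0],"twist": [0,0,0]},
])

```text
time: 9.38
position: [0.4878, 0.0313, 0.1486]
tool_rot: [0.001, 1.0, -0.0, 0.0]
ft_force: [-0.8, -0.1, -0.6]
grip_width: 0.0576
grip_force: 15.0
```

Call:
move_arm([
  {"hand": 8.7,"travel": [0,0,0],"twist": [0,0,0]},
  {"hand": 8.7,"travel": [0,0,0],"twist": [0,0,0]},
  {"hand": 8.7,"travel": [0,0,0],"twist": [0,0,0]},
  {"hand": 8.7,"travel": [0,0,0],"twist": [0,0,0]},
  {"hand": 8.7,"travel": [0,0,0],"twist": [0,0,0]},
])

```text
time: 9.8
position: [0.4878, 0.0312, 0.1484]
tool_rot: [0.001, 1.0, -0.0, -0.0]
ft_force: [0.4, -0.2, 0.3]
grip_width: 0.0822
grip_force: 0.0
```

Call:
move_arm([
  {"hand": 8.7,"travel": [0,0,0],"twist": [0,0,0]},
  {"hand": 8.7,"travel": [0,0,0],"twist": [0,0,0]},
  {"hand": 8.7,"travel": [0,0,0],"twist": [0,0,0]},
  {"hand": 8.7,"travel": [0,0,0],"twist": [0,0,0]},
])

```text
time: 10.13
position: [0.4877, 0.0313, 0.1486]
tool_rot: [0.001, 1.0, -0.0, -0.0]
ft_force: [0.5, -0.4, 0.1]
grip_width: 0.087
grip_force: 0.0
```

Call:
move_arm([
  {"hand": 8.7,"travel": [0,0,-1],"twist": [0,0,0]},
  {"hand": 8.7,"travel": [0,0,-2],"twist": [0,0,0]},
  {"hand": 8.7,"travel": [0,0,-3],"twist": [0,0,0]},
  {"hand": 8.7,"travel": [0,0,-4],"twist": [0,0,0]},
  {"hand": 8.7,"travel": [0,0,-2],"twist": [0,0,0]},
])

```text
time: 10.55
position: [0.4892, 0.0311, 0.2722]
tool_rot: [0.001, 1.0, -0.0, 0.003]
ft_force: [0.2, -0.6, -0.3]
grip_width: 0.0867
grip_force: 0.0
```

Call:
move_arm([
  {"hand": 8.7,"travel": [0,0,0],"twist": [0,0,0]},
  {"hand": 8.7,"travel": [0,0,0],"twist": [0,0,0]},
  {"hand": 8.7,"travel": [0,0,0],"twist": [0,0,0]},
])

```text
time: 10.8
position: [0.4868, 0.0315, 0.2677]
tool_rot: [0.001, 1.0, 0.0, -0.001]
ft_force: [0.1, 0.6, -0.2]
grip_width: 0.0868
grip_force: 0.0
```

```bash
python3 snap.py w9; python3 - <<'E'
import pickle;from h import *;from rig import robot
o,c=pickle.load(open("w9.pkl","rb"));rows(o,[.459,.323,.27],90);print(o["grip_width"])
u=proj(c,[.4875,.0312,.154],o);print("expect rim",u)
f=c["frame"];a,b=u.astype(int);s=cv2.resize(f[max(b-110,0):b+90,a-133:a+133,::-1],(532,400))
t=robot.camera("scene");pickle.dump(t,open("s9.pkl","wb"));print("origin",a-133,b-110,"scene foot/rim",proj(t,[.4867,.0312,.094]),proj(t,[.4867,.0312,.154]))
q=cv2.resize(t["frame"][185:285,295:361,::-1],(264,400),interpolation=cv2.INTER_CUBIC)
cv2.imwrite("pics/m9.png",np.hstack([s,q]))
E
```

```text
[0.4868 0.0315 0.2677] [ 0.11  0.64 -0.22]
tcp [0.4868 0.0315 0.2677] yaw_y 89.89 tilt [-1.8e-03  3.0e-04 -1.0e+00]
twist [ 0.02 -0.1  -0.11]
travel [ 2.84 29.15 -0.21]
0.08678327856666011
expect rim [320.60248855 242.82578219]
origin 187 132 scene foot/rim [326.88843364 242.41432839] [327.26687149 219.95144543]
```

View pics/m9.png

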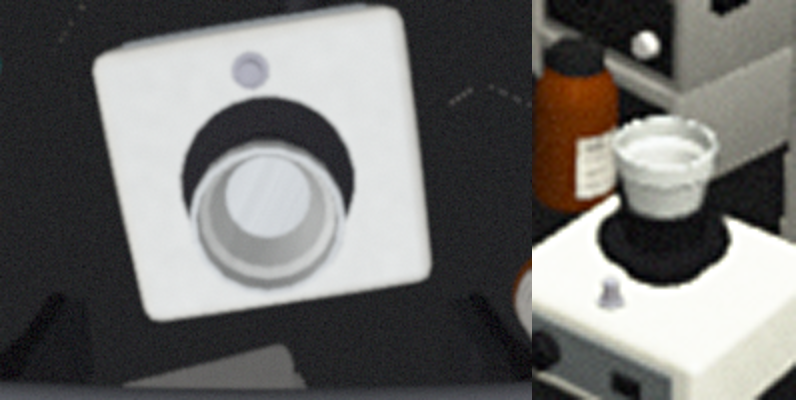

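The left panel shows the open cup upright in the holder, rim centre at full-frame (321,239.5). The right panel shows it standing seated in the holder. Next is the lidded cup.

Call:
move_arm([
  {"hand": 8.7,"travel": [0.2,2,0],"twist": [0,0,0]},
  {"hand": 8.7,"travel": [0.3,3.4,0],"twist": [0,0,0]},
  {"hand": 8.7,"travel": [0.3,3.4,0],"twist": [0,0,0]},
  {"hand": 8.7,"travel": [0.3,3.4,0],"twist": [0,0,0]},
  {"hand": 8.7,"travel": [0.3,3.4,0],"twist": [0,0,0]},
])

```text
time: 11.32
position: [0.4729, 0.1885, 0.2669]
tool_rot: [0.001, 1.0, -0.0, -0.002]
ft_force: [0.5, -0.3, -0.5]
grip_width: 0.0874
grip_force: 0.0
```

Call:
move_arm([
  {"hand": 8.7,"travel": [0.3,3.4,0],"twist": [0,0,0]},
  {"hand": 8.7,"travel": [0.4,3.4,2],"twist": [0,0,0]},
  {"hand": 8.7,"travel": [0.4,3.4,2],"twist": [0,0,0]},
  {"hand": 8.7,"travel": [0.3,2.3,3],"twist": [0,0,0]},
  {"hand": 8.7,"travel": [0,1,2],"twist": [0,0,0]},
])

```text
time: 11.73
position: [0.4578, 0.3248, 0.175]
tool_rot: [-0.001, 1.0, -0.0, -0.002]
ft_force: [0.1, -0.1, -0.9]
grip_width: 0.0869
grip_force: 0.0
```

Call:
move_arm([
  {"hand": 8.7,"travel": [0,0,2],"twist": [0,0,0]},
  {"hand": 8.7,"travel": [0,0,2],"twist": [0,0,0]},
  {"hand": 8.7,"travel": [0,0,0],"twist": [0,0,0]},
  {"hand": 8.7,"travel": [0,0,0],"twist": [0,0,0]},
  {"hand": 8.7,"travel": [0,0,0],"twist": [0,0,0]},
])

```text
time: 12.15
position: [0.4605, 0.3222, 0.1385]
tool_rot: [0.001, 1.0, -0.0, -0.0]
ft_force: [1.2, -0.6, 0.7]
grip_width: 0.0872
grip_force: 0.0
```

```bash
python3 snap.py w10; python3 - <<'E'
import pickle;from h import *
o9,c9=pickle.load(open("w9.pkl","rb"));print("rim in holder",atz(ray(c9,(321,239.5),o9),.154))
o,c=pickle.load(open("w10.pkl","rb"));rows(o,[.459,.323,.084],90)
u=proj(c,[.459,.323,.064],o);print("expect lid",u,"knob",proj(c,[.459,.323,.088],o))
im=cv2.GaussianBlur(cv2.cvtColor(c["frame"],cv2.COLOR_RGB2GRAY),(3,3),0)
m=(im>90).astype(np.uint8);m[int(u[1])+60:]=0
h=blob(m,u);print(cv2.boundingRect(h),stat(h),"lid",atz(ray(c,stat(h)[:2],o),.066))
E
```

```text
[0.4605 0.3222 0.1385] [ 1.23 -0.6   0.72]
rim in holder [0.48495149 0.03149419 0.154     ]
tcp [0.4605 0.3222 0.1385] yaw_y 89.87 tilt [-4.e-04 -2.e-04 -1.e+00]
twist [-0.01 -0.02 -0.13]
travel [0.15 0.08 5.45]
expect lid [322.33095489 257.45414857] knob [322.53608441 271.30006804]
(276, 208, 98, 97) [324.39927042 256.78739074  85.23203623] lid [0.45786021 0.32428619 0.066     ]
```

Call:
move_arm([
  {"hand": 8.7,"travel": [0.2,0.1,1],"twist": [0,0,0]},
  {"hand": 8.7,"travel": [0,0,1.5],"twist": [0,0,0]},
  {"hand": 8.7,"travel": [0,0,1.5],"twist": [0,0,0]},
  {"hand": 8.7,"travel": [0,0,0.8],"twist": [0,0,0]},
  {"hand": 8.7,"travel": [0,0,0.4],"twist": [0,0,0]},
])

```text
time: 12.62
position: [0.4578, 0.3231, 0.0858]
tool_rot: [0.001, 1.0, -0.0, -0.001]
ft_force: [-0.0, 0.0, 0.2]
grip_width: 0.0868
grip_force: 0.0
```

Call:
move_arm([
  {"hand": 6,"travel": [0,0,0],"twist": [0,0,0]},
  {"hand": 4,"travel": [0,0,0],"twist": [0,0,0]},
  {"hand": 4,"travel": [0,0,0],"twist": [0,0,0]},
  {"hand": 4,"travel": [0,0,0],"twist": [0,0,0]},
  {"hand": 4,"travel": [0,0,0],"twist": [0,0,0]},
])

```text
time: 13.03
position: [0.4587, 0.3236, 0.0872]
tool_rot: [0.001, 1.0, 0.0, 0.001]
ft_force: [-0.2, -0.2, -0.3]
grip_width: 0.0614
grip_force: 0.0
```

```bash
python3 - <<'E'
from h import *;from rig import robot
o=robot.get_obs();rows(o,[.4585,.3235,.084],90);print(o["ft_force"],o["grip_width"])
E
```

```text
tcp [0.4587 0.3236 0.0872] yaw_y 89.89 tilt [ 1.2e-03  5.0e-04 -1.0e+00]
twist [ 0.03  0.07 -0.11]
travel [ 0.02 -0.01  0.32]
[-0.17312084 -0.19708005 -0.26977425] 0.0613675172507302
```

Call:
move_arm([
  {"hand": 3,"travel": [0,0,0.2],"twist": [0,0,0]},
  {"hand": 1.5,"travel": [0,0,0],"twist": [0,0,0]},
  {"hand": 1.5,"travel": [0,0,0],"twist": [0,0,0]},
  {"hand": 1.5,"travel": [0,0,0],"twist": [0,0,0]},
  {"hand": 1.5,"travel": [0,0,0],"twist": [0,0,0]},
], force=40)

```text
time: 13.45
position: [0.4583, 0.3233, 0.0845]
tool_rot: [0.001, 1.0, -0.0, -0.0]
ft_force: [-0.3, 0.8, -0.5]
grip_width: 0.0282
grip_force: 0.0
```

Call:
move_arm([
  {"hand": 1.5,"travel": [0,0,0],"twist": [0,0,0]},
  {"hand": 1.5,"travel": [0,0,0],"twist": [0,0,0]},
  {"hand": 1.5,"travel": [0,0,0],"twist": [0,0,0]},
  {"hand": 1.5,"travel": [0,0,0],"twist": [0,0,0]},
  {"hand": 1.5,"travel": [0,0,0],"twist": [0,0,0]},
])

```text
time: 13.87
position: [0.4582, 0.3233, 0.0845]
tool_rot: [0.001, 1.0, -0.0, -0.0]
ft_force: [-0.3, 0.4, -0.8]
grip_width: 0.0189
grip_force: 40.0
```

Call:
move_arm([
  {"hand": 1.5,"travel": [0,0,0],"twist": [0,0,0]},
  {"hand": 1.5,"travel": [0,0,0],"twist": [0,0,0]},
  {"hand": 1.5,"travel": [0,0,0],"twist": [0,0,0]},
  {"hand": 1.5,"travel": [0,0,0],"twist": [0,0,0]},
  {"hand": 1.5,"travel": [0,0,0],"twist": [0,0,0]},
])

```text
time: 14.28
position: [0.4583, 0.3233, 0.0845]
tool_rot: [0.001, 1.0, -0.0, -0.0]
ft_force: [0.3, 0.8, -0.7]
grip_width: 0.0189
grip_force: 40.0
```

Call:
move_arm([
  {"hand": 1.5,"travel": [0,0,-1],"twist": [0,0,0]},
  {"hand": 1.5,"travel": [0,0,-2.5],"twist": [0,0,0]},
  {"hand": 1.5,"travel": [0,0,-2.5],"twist": [0,0,0]},
  {"hand": 1.5,"travel": [0,0,-2.5],"twist": [0,0,0]},
  {"hand": 1.5,"travel": [0,0,-2.5],"twist": [0,0,0]},
])

```text
time: 14.7
position: [0.4579, 0.3231, 0.1962]
tool_rot: [0.001, 1.0, -0.0, -0.0]
ft_force: [0.8, 0.5, -1.0]
grip_width: 0.0189
grip_force: 40.0
```

Call:
move_arm([
  {"hand": 1.5,"travel": [0,0,-2.5],"twist": [0,0,0]},
  {"hand": 1.5,"travel": [0,0,-2.5],"twist": [0,0,0]},
  {"hand": 1.5,"travel": [0,0,-2],"twist": [0,0,0]},
  {"hand": 1.5,"travel": [0,0,-1],"twist": [0,0,0]},
  {"hand": 1.5,"travel": [0,0,0],"twist": [0,0,0]},
])

```text
time: 15.12
position: [0.4594, 0.3239, 0.2776]
tool_rot: [0.001, 1.0, 0.001, 0.003]
ft_force: [1.2, 0.9, -1.3]
grip_width: 0.0189
grip_force: 40.0
```

Call:
move_arm([
  {"hand": 1.5,"travel": [0,-1,0],"twist": [0,0,0]},
  {"hand": 1.5,"travel": [-0.2,-2,0],"twist": [0,0,0]},
  {"hand": 1.5,"travel": [-0.3,-2.5,0],"twist": [0,0,0]},
  {"hand": 1.5,"travel": [-0.3,-2.5,0],"twist": [0,0,0]},
  {"hand": 1.5,"travel": [-0.3,-2.5,0],"twist": [0,0,0]},
])

```text
time: 15.53
position: [0.4675, 0.2164, 0.2724]
tool_rot: [0.001, 1.0, -0.001, -0.002]
ft_force: [0.8, -0.3, -0.3]
grip_width: 0.0187
grip_force: 40.0
```

Call:
move_arm([
  {"hand": 1.5,"travel": [-0.3,-2.5,0],"twist": [0,0,0]},
  {"hand": 1.5,"travel": [-0.3,-2.5,0],"twist": [0,0,0]},
  {"hand": 1.5,"travel": [-0.3,-2.5,0],"twist": [0,0,0]},
  {"hand": 1.5,"travel": [-0.3,-2.5,0],"twist": [0,0,0]},
  {"hand": 1.5,"travel": [-0.3,-2.5,0],"twist": [0,0,0]},
])

```text
time: 15.95
position: [0.4821, 0.0915, 0.2725]
tool_rot: [0.001, 1.0, -0.0, -0.002]
ft_force: [-0.5, -0.0, -1.0]
grip_width: 0.019
grip_force: 40.0
```

Call:
move_arm([
  {"hand": 1.5,"travel": [-0.2,-2.5,0],"twist": [0,0,0]},
  {"hand": 1.5,"travel": [0,-2.2,0],"twist": [0,0,0]},
  {"hand": 1.5,"travel": [0,-1.5,0],"twist": [0,0,0]},
  {"hand": 1.5,"travel": [0,0,0],"twist": [0,0,0]},
  {"hand": 1.5,"travel": [0,0,0],"twist": [0,0,0]},
])

```text
time: 16.37
position: [0.4844, 0.0305, 0.273]
tool_rot: [0.002, 1.0, 0.0, -0.002]
ft_force: [0.1, 0.5, -0.4]
grip_width: 0.0187
grip_force: 40.0
```

Call:
move_arm([
  {"hand": 1.5,"travel": [0,0,0],"twist": [0,0,0]},
  {"hand": 1.5,"travel": [0,0,0],"twist": [0,0,0]},
])

```text
time: 16.53
position: [0.4851, 0.032, 0.2739]
tool_rot: [0.001, 1.0, 0.0, -0.001]
ft_force: [0.5, -0.7, -2.4]
grip_width: 0.0191
grip_force: 40.0
```

```bash
python3 snap.py w11; python3 - <<'E'
import pickle;from h import *
o,c=pickle.load(open("w11.pkl","rb"));rows(o,[.4862,.031,.1985],90);print(o["grip_width"],o["grip_force"])
E
```

```text
[0.4851 0.032  0.2739] [ 0.54 -0.75 -2.39]
tcp [0.4851 0.032  0.2739] yaw_y 89.94 tilt [-1.8e-03  6.0e-04 -1.0e+00]
twist [ 0.03 -0.1  -0.06]
travel [-0.13 -0.11  7.54]
0.01909462042439494 39.95834469795227
```

Descend to about 10 mm above full nesting, watching the force.

Call:
move_arm([
  {"hand": 1.5,"travel": [-0.1,-0.1,1],"twist": [0,0,0]},
  {"hand": 1.5,"travel": [0,0,1],"twist": [0,0,0]},
  {"hand": 1.5,"travel": [0,0,1],"twist": [0,0,0]},
  {"hand": 1.5,"travel": [0,0,0],"twist": [0,0,0]},
  {"hand": 1.5,"travel": [0,0,0],"twist": [0,0,0]},
])

```text
time: 17.0
position: [0.4863, 0.031, 0.2442]
tool_rot: [0.0, 1.0, 0.0, -0.001]
ft_force: [0.2, -0.2, -3.0]
grip_width: 0.0189
grip_force: 40.0
```

```bash
python3 - <<'E'
from h import *;from rig import robot
o=robot.get_obs();rows(o,[.4862,.031,.1985],90);print(o["ft_force"])
c=robot.camera("scene");cv2.imwrite("pics/s12.png",cv2.resize(c["frame"][160:310,240:440,::-1],None,fx=4,fy=4,interpolation=cv2.INTER_CUBIC))
E
```

```text
tcp [0.4863 0.031  0.2442] yaw_y 89.96 tilt [-1.4e-03  3.0e-04 -1.0e+00]
twist [ 0.02 -0.08 -0.04]
travel [ 0.   -0.    4.57]
[ 0.1936919  -0.16705589 -3.00885885]
```

Call:
move_arm([
  {"hand": 1.5,"travel": [0,0,0.8],"twist": [0,0,0]},
  {"hand": 1.5,"travel": [0,0,0.8],"twist": [0,0,0]},
  {"hand": 1.5,"travel": [0,0,0.4],"twist": [0,0,0]},
  {"hand": 1.5,"travel": [0,0,0],"twist": [0,0,0]},
  {"hand": 1.5,"travel": [0,0,0],"twist": [0,0,0]},
])

```text
time: 17.47
position: [0.4865, 0.0303, 0.2241]
tool_rot: [0.001, 1.0, 0.0, -0.001]
ft_force: [-0.7, 0.4, -1.1]
grip_width: 0.0189
grip_force: 40.0
```

```bash
python3 - <<'E'
from h import *;from rig import robot
o=robot.get_obs();rows(o,[.4862,.031,.1985],90);print(o["ft_force"],o["moment"])
E
```

```text
tcp [0.4865 0.0303 0.2241] yaw_y 89.89 tilt [-1.e-03  1.e-04 -1.e+00]
twist [ 0.01 -0.06 -0.11]
travel [0.02 0.07 2.56]
[-0.72072485  0.36531574 -1.11192106] [ 0.01514918 -0.00204848  0.01866915]
```

Still free. I continue slowly.

Call:
move_arm([
  {"hand": 1.5,"travel": [0,0.05,0.5],"twist": [0,0,0]},
  {"hand": 1.5,"travel": [0,0,0.5],"twist": [0,0,0]},
  {"hand": 1.5,"travel": [0,0,0.3],"twist": [0,0,0]},
  {"hand": 1.5,"travel": [0,0,0],"twist": [0,0,0]},
  {"hand": 1.5,"travel": [0,0,0],"twist": [0,0,0]},
])

```text
time: 17.88
position: [0.4866, 0.0308, 0.2113]
tool_rot: [0.001, 1.0, 0.0, -0.0]
ft_force: [0.5, 0.1, -1.3]
grip_width: 0.0191
grip_force: 40.0
```

Call:
move_arm([
  {"hand": 1.5,"travel": [0,0,0.3],"twist": [0,0,0]},
  {"hand": 1.5,"travel": [0,0,0.2],"twist": [0,0,0]},
  {"hand": 1.5,"travel": [0,0,0.1],"twist": [0,0,0]},
  {"hand": 1.5,"travel": [0,0,0],"twist": [0,0,0]},
  {"hand": 1.5,"travel": [0,0,0],"twist": [0,0,0]},
])

```text
time: 18.3
position: [0.4867, 0.0308, 0.2055]
tool_rot: [0.001, 1.0, 0.0, -0.0]
ft_force: [0.0, 0.7, -2.1]
grip_width: 0.0187
grip_force: 40.0
```

```bash
python3 - <<'E'
from h import *;from rig import robot
o=robot.get_obs();rows(o,[.4862,.031,.1985],90);print(o["ft_force"],o["moment"])
E
```

```text
tcp [0.4867 0.0308 0.2055] yaw_y 89.89 tilt [-2.e-04  0.e+00 -1.e+00]
twist [ 0.   -0.01 -0.11]
travel [0.05 0.02 0.7 ]
[ 0.02422092  0.74858166 -2.13543329] [-0.00635968  0.03493655 -0.04466376]
```

Call:
move_arm([
  {"hand": 1.5,"travel": [0,0,0.2],"twist": [0,0,0]},
  {"hand": 1.5,"travel": [0,0,0.2],"twist": [0,0,0]},
  {"hand": 1.5,"travel": [0,0,0],"twist": [0,0,0]},
  {"hand": 1.5,"travel": [0,0,0],"twist": [0,0,0]},
])

```text
time: 18.63
position: [0.4866, 0.0308, 0.2014]
tool_rot: [0.001, 1.0, 0.0, -0.0]
ft_force: [-0.4, 0.9, -0.8]
grip_width: 0.0186
grip_force: 40.0
```

Call:
move_arm([
  {"hand": 1.5,"travel": [0,0,0.1],"twist": [0,0,0]},
  {"hand": 1.5,"travel": [0,0,0],"twist": [0,0,0]},
  {"hand": 1.5,"travel": [0,0,0],"twist": [0,0,0]},
])

```text
time: 18.88
position: [0.4867, 0.0308, 0.2005]
tool_rot: [0.001, 1.0, 0.0, -0.0]
ft_force: [0.4, 0.1, -1.7]
grip_width: 0.019
grip_force: 40.0
```

Call:
move_arm([
  {"hand": 1.5,"travel": [0,0,0.1],"twist": [0,0,0]},
  {"hand": 1.5,"travel": [0,0,0],"twist": [0,0,0]},
  {"hand": 1.5,"travel": [0,0,0],"twist": [0,0,0]},
])

```text
time: 19.13
position: [0.4867, 0.0308, 0.1995]
tool_rot: [0.001, 1.0, 0.0, -0.0]
ft_force: [1.9, 1.3, -1.9]
grip_width: 0.0193
grip_force: 40.0
```

Call:
move_arm([
  {"hand": 1.5,"travel": [0,0,0.1],"twist": [0,0,0]},
  {"hand": 1.5,"travel": [0,0,0],"twist": [0,0,0]},
  {"hand": 1.5,"travel": [0,0,0],"twist": [0,0,0]},
])

```text
time: 19.38
position: [0.4867, 0.0308, 0.1985]
tool_rot: [0.001, 1.0, 0.0, -0.0]
ft_force: [0.3, -0.2, -0.6]
grip_width: 0.0188
grip_force: 40.0
```

Call:
move_arm([
  {"hand": 1.5,"travel": [0,0,0.1],"twist": [0,0,0]},
  {"hand": 1.5,"travel": [0,0,0],"twist": [0,0,0]},
  {"hand": 1.5,"travel": [0,0,0],"twist": [0,0,0]},
])

```text
time: 19.63
position: [0.4867, 0.0308, 0.1975]
tool_rot: [0.001, 1.0, 0.0, -0.0]
ft_force: [-0.3, -0.4, -1.7]
grip_width: 0.0187
grip_force: 40.0
```

Call:
move_arm([
  {"hand": 1.5,"travel": [0,0,0.1],"twist": [0,0,0]},
  {"hand": 1.5,"travel": [0,0,0],"twist": [0,0,0]},
  {"hand": 1.5,"travel": [0,0,0],"twist": [0,0,0]},
])

```text
time: 19.88
position: [0.487, 0.0308, 0.197]
tool_rot: [0.001, 1.0, -0.0, 0.0]
ft_force: [-0.0, 0.7, 2.3]
grip_width: 0.0189
grip_force: 40.0
```

```bash
python3 - <<'E'
from h import *;from rig import robot
F=[]
for i in range(5):
    o=robot.get_obs();F.append(np.r_[o["ft_force"],o["position"][2]*1e3]);robot.camera("scene")
print(np.round(F,2),np.mean(F,0))
E
```

```text
[[-2.0000e-02  7.2000e-01  2.3400e+00  1.9700e+02]
 [-9.1000e-01  3.0000e-01  2.8000e+00  1.9697e+02]
 [-6.1000e-01  8.6000e-01  3.4600e+00  1.9695e+02]
 [-7.6000e-01 -1.6000e-01  2.8200e+00  1.9691e+02]
 [-1.1000e+00  6.7000e-01  3.1800e+00  1.9685e+02]] [ -0.68160277   0.47692054   2.91900093 196.93659832]
```

```bash
cat > av.py <<'E'
import sys,pickle;from h import *;from rig import robot
S=[];W=[];P=[]
for i in range(6):
    S.append(robot.camera("scene")["frame"].astype(float));o=robot.get_obs();P.append(np.r_[o["position"]*1e3,o["ft_force"]]);c=robot.camera("wrist");W.append(c["frame"].astype(float))
pickle.dump((np.mean(S,0),np.mean(W,0),o,c),open(sys.argv[1]+".pkl","wb"));print(np.mean(P,0).round(2),np.round(P,1)[:,2],o["time"],o["grip_width"])
E
python3 av.py a0
```

```text
[ 4.8687e+02  3.0800e+01  1.9663e+02 -3.0000e-02  9.0000e-02  3.4400e+00] [196.8 196.7 196.6 196.6 196.6 196.6] 20.6833 0.01888063577926188
```

Call:
move_arm([
  {"hand": 1.5,"travel": [0,0,0.1],"twist": [0,0,0]},
  {"hand": 1.5,"travel": [0,0,0.1],"twist": [0,0,0]},
  {"hand": 1.5,"travel": [0,0,0],"twist": [0,0,0]},
  {"hand": 1.5,"travel": [0,0,0],"twist": [0,0,0]},
])

```text
time: 21.07
position: [0.4868, 0.0308, 0.1945]
tool_rot: [0.001, 1.0, -0.0, 0.0]
ft_force: [-1.3, 0.1, 4.3]
grip_width: 0.019
grip_force: 40.0
```

```bash
python3 av.py a2
```

```text
[ 4.8679e+02  3.0790e+01  1.9458e+02 -1.6000e-01  1.0000e+00  4.5300e+00] [194.6 194.6 194.6 194.6 194.6 194.6] 21.6167 0.018939063014531975
```

Call:
move_arm([
  {"hand": 1.5,"travel": [0,0,0.1],"twist": [0,0,0]},
  {"hand": 1.5,"travel": [0,0,0.1],"twist": [0,0,0]},
  {"hand": 1.5,"travel": [0,0,0],"twist": [0,0,0]},
  {"hand": 1.5,"travel": [0,0,0],"twist": [0,0,0]},
])

```text
time: 22.0
position: [0.4868, 0.0308, 0.1925]
tool_rot: [0.001, 1.0, 0.0, 0.0]
ft_force: [0.2, 0.8, 5.3]
grip_width: 0.0187
grip_force: 40.0
```

```bash
python3 av.py a4; python3 - <<'E'
import pickle;from h import *
g=lambda n:[cv2.cvtColor(x.astype(np.float32),cv2.COLOR_RGB2GRAY) for x in pickle.load(open(n+".pkl","rb"))[:2]]
c=pickle.load(open("s9.pkl","rb"))
print("scene px per mm sink",(proj(c,[.4867,.031,.09])-proj(c,[.4867,.031,.08]))/10)
x0,x1,y0,y1=302,352,222,262
a=g("a0")[0][y0:y1,x0:x1];w=cv2.createHanningWindow((x1-x0,y1-y0),cv2.CV_32F)
# collar front edge in scene: subpixel vertical dark->white crossing
def edge(im):
    r=[]
    for u in range(320,337):
        col=im[228:275,u];k=np.where((col[:-1]<110)&(col[1:]>=110))[0]
        if len(k):k=k[-1];r.append(228+k+(110-col[k])/(col[k+1]-col[k]))
    return np.median(r),np.round(r,1)
for n in("a0","a2","a4"):print(n,edge(g(n)[0]))
E
```

```text
[ 4.8681e+02  3.0800e+01  1.9257e+02 -2.0000e-01  7.4000e-01  5.1800e+00] [192.6 192.6 192.6 192.6 192.6 192.6] 22.55 0.018840238250038104
scene px per mm sink [ 0.00607753 -0.35883485]
a0 (np.float64(255.32016131281853), array([254.2, 254.7, 255.2, 255.3, 255.5, 256. , 256.1, 256.1, 256.1,
       255.9, 255.8, 255.7, 255.3, 255.2, 254.8, 254.2, 253.5]))
a2 (np.float64(255.32785698771477), array([254.3, 254.7, 255.2, 255.3, 255.6, 255.9, 256.1, 256.1, 256.1,
       255.9, 255.7, 255.7, 255.3, 255.2, 254.8, 254.2, 253.5]))
a4 (np.float64(255.33762669563293), array([254.2, 254.7, 255.2, 255.3, 255.6, 255.9, 256.1, 256.1, 256.1,
       255.9, 255.8, 255.7, 255.3, 255.2, 254.8, 254.3, 253.9]))
```

```bash
python3 - <<'E'
import pickle;from h import *
S={n:cv2.cvtColor(pickle.load(open(n+".pkl","rb"))[0].astype(np.float32),cv2.COLOR_RGB2GRAY) for n in("a0","a2","a4")}
def sh(n,x0,y0,x1,y1):
    w=np.eye(2,3,dtype=np.float32);_,w=cv2.findTransformECC(S["a0"][y0:y1,x0:x1],S[n][y0-6:y1+6,x0-6:x1+6],np.float32([[1,0,6],[0,1,6]]),cv2.MOTION_TRANSLATION,(3,200,1e-6),None,1);return w[:,2]-6
for nm,b in(("cups",(316,196,338,232)),("holder/collar",(305,226,350,262)),("post",(306,250,322,264)),("mixer front",(290,265,340,290))):
    for n in("a2","a4"):
        try:print(nm,n,sh(n,*b).round(2))
        except Exception as e:print(nm,n,"fail")
im=cv2.convertScaleAbs(pickle.load(open("a4.pkl","rb"))[0][190:280,285:375,::-1]);i0=cv2.convertScaleAbs(pickle.load(open("a0.pkl","rb"))[0][190:280,285:375,::-1])
wr=[cv2.convertScaleAbs(pickle.load(open(n+".pkl","rb"))[1]) for n in("a0","a4")]
wv=np.hstack([cv2.resize(w[100:250,240:400,::-1],(399,240)) for w in wr])
sv=np.hstack([cv2.resize(np.clip(1.6*x.astype(float)+10,0,255).astype(np.uint8),(399,360),interpolation=cv2.INTER_CUBIC) for x in(i0,im)])
cv2.imwrite("pics/fin.png",np.vstack([sv,wv]))
E
```

```text
cups a2 [-0.06  0.77]
cups a4 [-0.08  1.51]
holder/collar a2 [-0.05  0.28]
holder/collar a4 [-0.06  0.54]
post a2 [-0.16  0.26]
post a4 [-0.39  0.47]
mixer front a2 [-0.01 -0.  ]
mixer front a4 [-0. -0.]
```

View pics/fin.png

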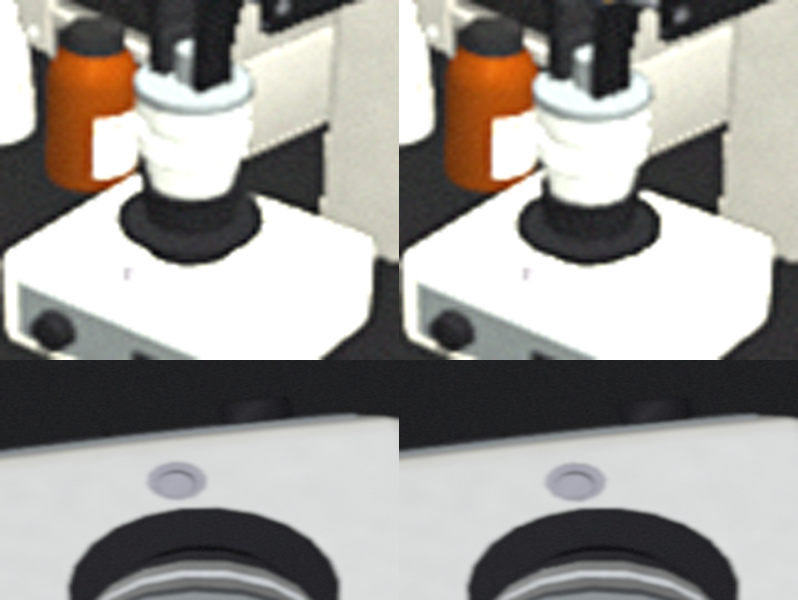

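Both panels show the lidded cup upright and nested, its rim just above the open cup's rim, with the collar slightly lower on the right. Cup shift is 1.51 px, or about 4.1 mm, which matches the TCP. For the absolute zero I compare with the frame taken before pressing.

```bash
python3 - <<'E'
import pickle;from h import *
S={n:cv2.cvtColor(pickle.load(open(n+".pkl","rb"))[0].astype(np.float32),cv2.COLOR_RGB2GRAY) for n in("a0","a2","a4")}
S["s9"]=cv2.cvtColor(pickle.load(open("s9.pkl","rb"))["frame"].astype(np.float32),cv2.COLOR_RGB2GRAY)
d0=pickle.load(open("d0.pkl","rb"));S["d0"]=cv2.cvtColor(d0["scene"]["frame"].astype(np.float32),cv2.COLOR_RGB2GRAY)
def sh(r,n,x0,y0,x1,y1):
    try:
        _,w=cv2.findTransformECC(S[r][y0:y1,x0:x1],S[n][y0-6:y1+6,x0-6:x1+6],np.float32([[1,0,6],[0,1,6]]),cv2.MOTION_TRANSLATION,(3,200,1e-6),None,1);return (w[:,2]-6).round(2)
    except Exception: return "fail"
for nm,b in(("opencup body",(316,221,340,240)),("cup+holder",(314,221,342,246)),("collar left",(308,232,322,252)),("collar right",(334,232,350,252))):
    for r,n in(("s9","a0"),("s9","a2"),("s9","a4"),("a0","a4"),("d0","a0"),("d0","s9")):print(nm,r,n,sh(r,n,*b))
E
```

```text
opencup body s9 a0 [0.07 0.5 ]
opencup body s9 a2 [0.08 1.19]
opencup body s9 a4 [0.06 1.87]
opencup body a0 a4 [-0.05  1.31]
opencup body d0 a0 [-1.87  9.69]
opencup body d0 s9 [-1.76  0.95]
cup+holder s9 a0 [0.08 0.35]
cup+holder s9 a2 [-0.06  0.89]
cup+holder s9 a4 [-0.2   1.58]
cup+holder a0 a4 [-0.26  1.22]
cup+holder d0 a0 [-2.85  2.9 ]
cup+holder d0 s9 [-2.39  1.82]
collar left s9 a0 [0.01 0.14]
collar left s9 a2 [-0.12  0.47]
collar left s9 a4 [-0.28  0.85]
collar left a0 a4 [-0.26  0.71]
collar left d0 a0 [-0.18  0.23]
collar left d0 s9 [-0.18  0.12]
collar right s9 a0 [0.02 0.11]
collar right s9 a2 [0.12 0.42]
collar right s9 a4 [0.23 0.7 ]
collar right a0 a4 [0.22 0.63]
collar right d0 a0 [0.44 0.38]
collar right d0 s9 [0.4  0.31]
```

All three estimates agree on about 0.8 mm of sink at the a0 reading. That leaves about 1.2 mm more.

Call:
move_arm([
  {"hand": 1.5,"travel": [0,0,0.06],"twist": [0,0,0]},
  {"hand": 1.5,"travel": [0,0,0.06],"twist": [0,0,0]},
  {"hand": 1.5,"travel": [0,0,0],"twist": [0,0,0]},
  {"hand": 1.5,"travel": [0,0,0],"twist": [0,0,0]},
])

```text
time: 22.93
position: [0.4869, 0.0308, 0.1914]
tool_rot: [0.001, 1.0, -0.0, 0.0]
ft_force: [-0.4, 0.6, 6.1]
grip_width: 0.0191
grip_force: 40.0
```

```bash
python3 av.py a5; python3 - <<'E'
import pickle;from h import *
S={n:cv2.cvtColor(pickle.load(open(n+".pkl","rb"))[0].astype(np.float32),cv2.COLOR_RGB2GRAY) for n in("a0","a4","a5")}
for n in("a4","a5"):
    x0,y0,x1,y1=316,196,338,232
    _,w=cv2.findTransformECC(S["a0"][y0:y1,x0:x1],S[n][y0-6:y1+6,x0-6:x1+6],np.float32([[1,0,6],[0,1,6]]),cv2.MOTION_TRANSLATION,(3,200,1e-6),None,1);print(n,w[:,2]-6)
E
```

```text
[486.85  30.8  191.46  -0.6    0.75   5.63] [191.4 191.5 191.5 191.5 191.5 191.5] 23.4833 0.018796438764848253
a4 [-0.07982922  1.5086684 ]
a5 [-0.01604557  1.9140687 ]
```

Call:
move_arm([
  {"hand": 1.5,"travel": [0,0,0],"twist": [0,0,0]},
  {"hand": 1.5,"travel": [0,0,0],"twist": [0,0,0]},
  {"hand": 1.5,"travel": [0,0,0],"twist": [0,0,0]},
  {"hand": 1.5,"travel": [0,0,0],"twist": [0,0,0]},
  {"hand": 1.5,"travel": [0,0,0],"twist": [0,0,0]},
])

```text
time: 23.95
position: [0.4869, 0.0308, 0.1915]
tool_rot: [0.001, 1.0, -0.0, 0.0]
ft_force: [0.2, 0.9, 5.8]
grip_width: 0.019
grip_force: 40.0
```

Call:
move_arm([
  {"hand": 1.5,"travel": [0,0,0],"twist": [0,0,0]},
  {"hand": 1.5,"travel": [0,0,0],"twist": [0,0,0]},
  {"hand": 1.5,"travel": [0,0,0],"twist": [0,0,0]},
  {"hand": 1.5,"travel": [0,0,0],"twist": [0,0,0]},
  {"hand": 1.5,"travel": [0,0,0],"twist": [0,0,0]},
])

```text
time: 24.37
position: [0.4868, 0.0308, 0.1915]
tool_rot: [0.001, 1.0, -0.0, 0.0]
ft_force: [-1.1, 0.2, 5.1]
grip_width: 0.0189
grip_force: 40.0
```

Call:
move_arm([
  {"hand": 1.5,"travel": [0,0,0],"twist": [0,0,0]},
  {"hand": 1.5,"travel": [0,0,0],"twist": [0,0,0]},
  {"hand": 1.5,"travel": [0,0,0],"twist": [0,0,0]},
  {"hand": 1.5,"travel": [0,0,0],"twist": [0,0,0]},
  {"hand": 1.5,"travel": [0,0,0],"twist": [0,0,0]},
])

```text
time: 24.78
position: [0.4869, 0.0308, 0.1915]
tool_rot: [0.001, 1.0, -0.0, 0.0]
ft_force: [-0.5, 0.8, 6.1]
grip_width: 0.0187
grip_force: 40.0
```

Call:
move_arm([
  {"hand": 1.5,"travel": [0,0,0],"twist": [0,0,0]},
  {"hand": 1.5,"travel": [0,0,0],"twist": [0,0,0]},
  {"hand": 1.5,"travel": [0,0,0],"twist": [0,0,0]},
  {"hand": 1.5,"travel": [0,0,0],"twist": [0,0,0]},
  {"hand": 1.5,"travel": [0,0,0],"twist": [0,0,0]},
])

```text
time: 25.2
position: [0.4868, 0.0308, 0.1915]
tool_rot: [0.001, 1.0, -0.0, 0.0]
ft_force: [-0.2, 0.4, 5.7]
grip_width: 0.0191
grip_force: 40.0
```

Call:
move_arm([
  {"hand": 1.5,"travel": [0,0,0],"twist": [0,0,0]},
  {"hand": 1.5,"travel": [0,0,0],"twist": [0,0,0]},
  {"hand": 1.5,"travel": [0,0,0],"twist": [0,0,0]},
  {"hand": 1.5,"travel": [0,0,0],"twist": [0,0,0]},
  {"hand": 1.5,"travel": [0,0,0],"twist": [0,0,0]},
])

```text
time: 25.62
position: [0.4868, 0.0308, 0.1915]
tool_rot: [0.001, 1.0, -0.0, 0.0]
ft_force: [-0.2, 0.3, 5.8]
grip_width: 0.0186
grip_force: 40.0
```

Call:
move_arm([
  {"hand": 1.5,"travel": [0,0,0],"twist": [0,0,0]},
  {"hand": 1.5,"travel": [0,0,0],"twist": [0,0,0]},
  {"hand": 1.5,"travel": [0,0,0],"twist": [0,0,0]},
  {"hand": 1.5,"travel": [0,0,0],"twist": [0,0,0]},
  {"hand": 1.5,"travel": [0,0,0],"twist": [0,0,0]},
])

```text
time: 26.03
position: [0.4868, 0.0308, 0.1915]
tool_rot: [0.001, 1.0, -0.0, 0.0]
ft_force: [-1.2, 0.6, 6.4]
grip_width: 0.0192
grip_force: 40.0
```

```bash
python3 -c "
from rig import robot
print(robot.hand_in())"
```

```text
the job is handed in; nothing more can be done
None
```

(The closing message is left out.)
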